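# Pop the battery pack out of its dock and trap it

## Task

Pop the battery pack out of the charging dock: press the orange eject key down with one fingertip and, with the other finger standing in the pack's lane, stop the pack that springs out before it shoots off the end. The program finishes while holding: one finger still keeping the key down, and the pack sprung well out of the mouth of its bay but still in its lane, lying flat and at rest against the other finger. Do not pinch or lift the pack, and leave the mug, the roll of tape and the jar where they stand.

Things in the scene. Friction and masses are not known exactly. Their poses are not given: they have to be found in the camera images.
- dock: Grey charging dock fixed to the desk, base 168 x 52 mm: a straight open channel with a key deck at one side. Origin: desk level under the bay's mouth, on the channel's centre line. Its -x is the way the pack springs out, y runs towards the key, z up. Channel floor 14 mm above the desk, 43 mm wide. Key deck 12 mm high, x -62 to -28, y 26 to 72 mm.
- bay_mouth (a point): Channel floor at the bay's mouth (dock x 0, y 0). The bay behind it, dock x 0 to 78 mm, has side walls 30 mm above the desk, a roof (40 to 48 mm up) from x 56 mm on, and a solid head 48 mm high at x 78 to 108 mm. The open lane in front (white floor) runs to x = -60 mm, with side rails only 19 mm above the desk; there it ends in a drop to the desk.
- lane_stop (a point): Point on the lane's floor (14 mm above the desk), on its centre line, 45 mm in front of the mouth, straight across from the key (52 mm from the key's centre along dock y). A finger standing here is in the pack's way; with the other fingertip holding the key down its tip is about 8 mm above the floor and clears the rails.
- pack: Loose black battery pack, blue label, 70 (x) x 40 x 24 mm, about 120 g. Origin: centre of its underside, at the start at dock x +35 mm: front face at the mouth, top 38 mm above the desk. A 5 mm catch holds it; a spring behind pushes it to dock -x, 5 N at home, 2.7 N when 50 mm out, where the plunger stops. Released, it leaves at up to about 1 m/s and, unless stopped, slides off the lane's end.
- key_top (a point): Centre of the top face of the orange eject key (square, 28 x 28 mm), beside the lane at dock x -45 mm, y +52 mm, 30 mm above the desk when up; it moves down with the key.
- eject_key (a joint): Travel of the eject key in m: 0 up, 0.008 fully down. Spring: about 2.6 N to start, 6.2 N fully down; it springs back up when let go. The catch is clear of the pack from about 0.005 on; if the key comes up again, the catch rises under the pack.
- mug: Blue mug, 76 mm across with a handle at its +y, 85 mm high; origin centre of its underside. Bystander.
- tape: Yellow roll of tape lying flat, 80 mm across, 24 mm high, hole 56 mm; origin centre of its underside. Bystander.
- jar: Amber jar with a black cap, 54 mm across, 70 mm high; origin centre of its underside. Bystander.
Not all that is in view belongs to the job. Of the things that look like the dock, the middle-sized one is meant. There is more than one size of the pack; the job needs the smaller.

How it is judged:
At the end, for the whole second after the job is handed in: The key is held down by more than 5 mm; the pack is 10 to 52 mm out of its home position, flat (within 0.1 rad) on the channel floor (within 4 mm), at rest, and presses on a finger with more than 0.3 N (value of joint eject_key above 0.005 m and x of pack in the frame of dock between -0.017 and 0.025 m and contact force between the fingers and pack above 0.3 N and linear speed of pack below 0.01 m/s and angle between pack's own z axis and vertical below 0.1 rad and z of pack in the frame of dock between 0.011 and 0.018 m); the arm keeps its last pose, push and grip.
It fails at once if the pack shoots more than 60 mm out of its home, off the lane (x of pack in the frame of dock below -0.025 m).
It fails at once if the pack is lifted more than 8 mm off the channel floor (z of pack in the frame of dock above 0.022 m).
It fails at once if the mug, the roll of tape or the jar is moved more than 15 mm (distance of any of mug, tape, jar from where it was at the start of the episode above 0.015 m).
It also fails if it takes over 32 s, if anything falls off the work surface, if the arm or the gripper's body presses on something with over 40 N, if the wrist force passes 120 N, or if a joint passes its speed limit or range.

## Robot

A 6-joint arm with a two-finger parallel gripper is mounted at the origin on the work surface. World frame = base frame: x ahead of the robot, y to its left, z up, the work surface at z = 0. Lengths are in m, angles in rad, forces in N, time in s.
With the tool pointing down it reaches from about 0.25 to 0.775 m from the base axis. Payload 4 kg.
Tool frame: the origin (TCP) lies on the centre line of the jaws, within the pads' length; the fingertips stand 8 mm ahead of it and the grasp point (between the pads) lies 11 mm behind it; z points along the fingers, y is the direction in which the jaws open and shut (so a half turn about z gives the same grasp; the last joint's range is limited). The gripper opens to 94 mm and grips with 3 to 60 N. Pads are 16 mm wide; open, the fingers measure 119 mm over their backs; the gripper's body (75 mm by 177 mm) begins 78 mm behind the grasp point.
Start: joints at [-0.103, 0.087, 1.371, -0, 1.684, -0.103], TCP at [0.55, -0, 0.174] pointing down, gripper open.
Joint ranges: [-3.1, 3.1], [-0.76, 2.03], [0.27, 2.55], [-1.08, 4.22], [0.17, 2.65], [-2.57, 2.57]. Speed limits (rad/s): [2.79, 2.79, 3.14, 3.14, 3.14, 3.14].

## Interface

Orientations are given as [roll, pitch, yaw] about the fixed x, y, z axes, in that order (R = Rz(yaw) Ry(pitch) Rx(roll)).
In Python, from bench import robot, cams, close_job gives the robot as it stands.
- The arm moves only by the tool arm_command, never from a script. Its argument "plan" is one flat list of numbers, 7 for each row, row after row: the shift along the tool's x, y, z in cm, then the turn, a rotation vector about the tool's x, y, z in degrees, then the closure, from 0 (fully open) to 1 (shut). A call has 1 to 8 rows; each row shifts and turns the commanded pose from where the row before left it, along the tool's axes as they then stand; what a row does not reach is not made up. A row lasts 1/8 s, in which the tool goes at most 62.5 mm and 10.7 degrees, less where a joint would pass 70% of its speed; a pose out of reach is approached as far as the arm can. A call with a gripper value outside its range is refused whole. The fingers move at their own pace and stop on an object; the grip force is fixed at half the most. Time passes only in rows, so rows that do not move let the fingers close. It gives the time, the measured TCP pose, the force and the opening at its end, in the units of the state.
- robot.get_obs(): the state, without advancing time (a new reading comes with each control period).
- cams.snapshot(name): name is "scene" or "side" or "wrist"; returns a dict with "pixels" (400x640x3 uint8, red, green, blue), "fov_y" (degrees; the focal length in pixels is half the picture's height over the tangent of half this angle, whatever the lens; pixels are square), "cx", "cy" (the principal point, pixels), "camera_from_world" (4x4, takes a point from world to camera coordinates); the wrist camera has in their place "tool_from_camera" (4x4, takes a point from camera to tool coordinates, whose origin is the TCP and whose axes are the flange's). Camera axes: x right, y up, looking along -z (the intrinsics and any distortion apply to the point x, -y, -z); pixel columns grow to the right and rows downward; lengths in m; the calibration is good to about 2 mm. A picture is of the moment at which its call begins: read the wrist's pose just before it. There is no depth.
- close_job(): hands the job in, once; it reports no verdict.
The state is a dict: "time": time; "joint_positions": joint angles; "qvel": joint speeds; "joint_torque": joint torques, N m; "tool_pos": TCP position; "ee_rot": TCP orientation; "wrist_force": force on the tool from outside, world axes, zero at the start; "wrist_torque": the same for the moment, N m; "width": finger opening in m.
Only numpy, scipy, OpenCV 4.12 (cv2) and the standard library are available. Lean on these libraries where they do the work, as an engineer would, in place of code of your own. Each camera call takes 0.05 s, during which the arm holds its last target.

## Working session

There is one attempt and no reset: what is moved stays moved. The work goes in short steps, Python scripts to look and compute and a tool call to move; the robot and the scene stay as the last step left them, time stands still between calls to the robot, and variables do not carry over. Pictures are saved under pics/ and viewed, and the job is handed in when it is done.

Besides the shell and the picture viewer there is one more tool, called as name(argument=value, ...) on one line, values as JSON. arm_command: Moves the arm, as the interface text tells. Its arguments: {"type":"object","properties":{"plan":{"type":"array","items":{"type":"number"}}},"required":["plan"]}

```bash
ls; mkdir -p pics; cat > h.py <<'E'
import numpy as np, cv2
from bench import robot, cams, close_job
E
python3 - <<'E'
from h import *
o=robot.get_obs(); print(o)
for n in ["scene","side","wrist"]:
    s=cams.snapshot(n); cv2.imwrite(f"pics/{n}0.png",s["pixels"][:,:,::-1]); np.save(f"{n}0.npy",s,allow_pickle=True)
    print({k:v for k,v in s.items() if k!="pixels"})
E
```

```text
pics
{'time': 0.0, 'joint_positions': array([-1.03057368e-01,  8.79441583e-02,  1.37220799e+00, -1.26793363e-05,
        1.68361406e+00, -1.03124328e-01]), 'qvel': array([ 0.00109411, -0.00088881, -0.00073687,  0.00165486, -0.00100806,
        0.00125268]), 'joint_torque': array([ 1.28542815e-03, -3.40182602e+01, -3.02423716e+01,  7.18220207e-02,
        3.29729996e-02, -1.13141955e-04]), 'tool_pos': array([5.49391892e-01, 7.68848951e-05, 1.73133661e-01]), 'ee_rot': array([-3.13942935e+00, -2.11214443e-04,  1.57086164e+00]), 'wrist_force': array([-0.28582996, -0.12704061, -0.00931356]), 'wrist_torque': array([ 0.01048637, -0.02691852,  0.00327657]), 'width': 0.0940836154355649}
{'fov_y': 57.374649717798974, 'cx': 320.27938791913215, 'cy': 204.00418047740982, 'camera_from_world': array([[ 0.73895361,  0.67343917,  0.02067013, -0.41139586],
       [-0.47375397,  0.49753918,  0.7266443 ,  0.22909164],
       [ 0.47906653, -0.54674898,  0.68670285, -1.03277925],
       [ 0.        ,  0.        ,  0.        ,  1.        ]])}
{'fov_y': 56.596759309112024, 'cx': 325.0809382653238, 'cy': 201.8890397508647, 'camera_from_world': array([[ 0.96324175, -0.26861844, -0.00307589, -0.52536406],
       [ 0.18800124,  0.66588846,  0.72197513, -0.14829479],
       [-0.19188764, -0.69601486,  0.69191217, -0.57008325],
       [ 0.        ,  0.        ,  0.        ,  1.        ]])}
{'fov_y': 62.79544141795426, 'cx': 324.2348925104965, 'cy': 191.70767144336475, 'tool_from_camera': array([[ 4.91375871e-04,  9.72427035e-01,  2.33206818e-01,
         6.79326491e-02],
       [ 9.99999805e-01, -5.67740680e-04,  2.60329484e-04,
        -5.78966943e-04],
       [ 3.85552426e-04,  2.33206645e-01, -9.72427124e-01,
        -2.09958596e-01],
       [ 0.00000000e+00,  0.00000000e+00,  0.00000000e+00,
         1.00000000e+00]])}
```

View pics/scene0.png

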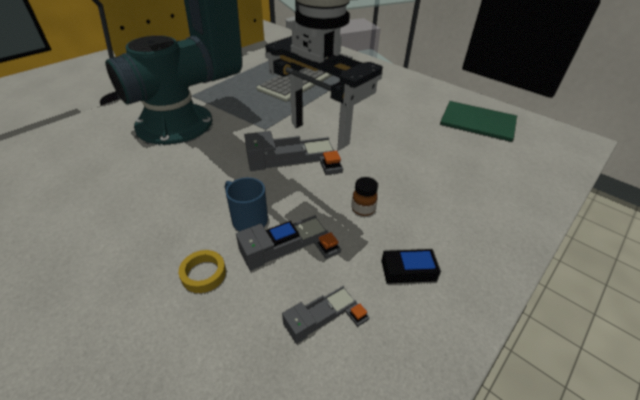

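View pics/side0.png

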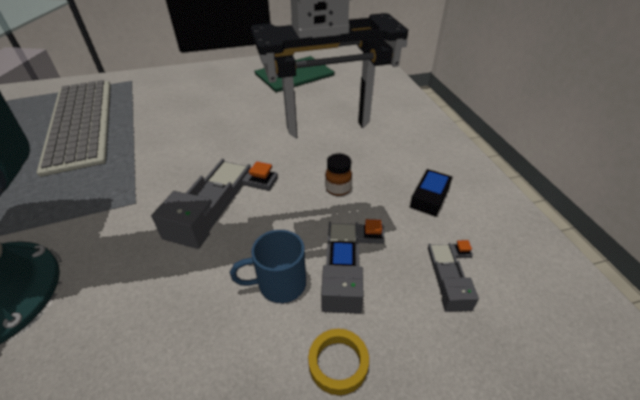

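View pics/wrist0.png

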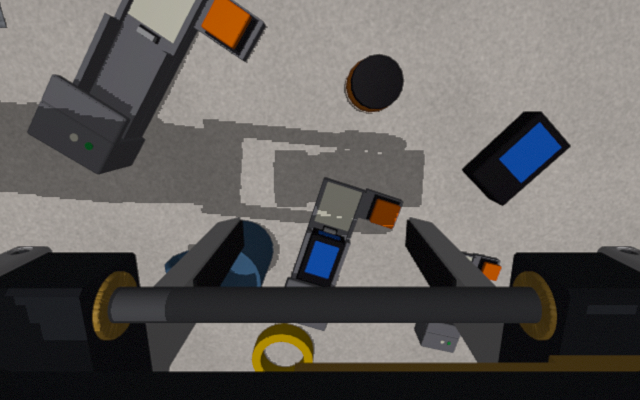

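The candidates in the side view are the large dock (205,195), the small dock (455,275) and the middle-sized dock holding the pack (343,260), plus a loose larger pack at (433,190). I choose the middle dock, with its key at (373,228), and will check it in a close crop.

```bash
cat >> h.py <<'E'
from scipy.spatial.transform import Rotation as Ro
def snap(n,o=None):
    o=robot.get_obs(); s=cams.snapshot(n); s['o']=o; return s
def ray(s,u,v):
    f=200/np.tan(np.radians(s['fov_y']/2))
    d=np.array([(u-s['cx'])/f,-(v-s['cy'])/f,-1.])
    if 'camera_from_world' in s: T=np.linalg.inv(s['camera_from_world'])
    else:
        o=s['o'];W=np.eye(4);W[:3,:3]=Ro.from_euler('xyz',o['ee_rot']).as_matrix();W[:3,3]=o['tool_pos'];T=W@s['tool_from_camera']
    return T[:3,3],T[:3,:3]@d
def onz(s,u,v,z):
    c,d=ray(s,u,v); return c+d*(z-c[2])/d[2]
def proj(s,p):
    f=200/np.tan(np.radians(s['fov_y']/2))
    if 'camera_from_world' in s: C=s['camera_from_world']
    else:
        o=s['o'];W=np.eye(4);W[:3,:3]=Ro.from_euler('xyz',o['ee_rot']).as_matrix();W[:3,3]=o['tool_pos'];C=np.linalg.inv(W@s['tool_from_camera'])
    q=C[:3,:3]@p+C[:3,3]; return np.array([s['cx']+f*q[0]/-q[2], s['cy']-f*q[1]/-q[2]])
def masks(s):
    hsv=cv2.cvtColor(s['pixels'],cv2.COLOR_RGB2HSV)
    return {'org':cv2.inRange(hsv,(5,180,90),(18,255,255)),'blue':cv2.inRange(hsv,(105,180,90),(120,255,255))}
E
python3 - <<'E'
from h import *
for n,(x0,y0,x1,y1) in {"wrist":(260,160,420,340),"side":(300,200,400,320),"scene":(220,200,360,280)}.items():
    s=snap(n); p=s['pixels']
    c=cv2.resize(p[y0:y1,x0:x1],None,fx=4,fy=4,interpolation=cv2.INTER_CUBIC) if n!="wrist" else cv2.resize(p[y0:y1,x0:x1],None,fx=3,fy=3,interpolation=cv2.INTER_CUBIC)
    cv2.imwrite(f"pics/crop_{n}.png",c[:,:,::-1])
    m=masks(s)
    for k,z in (('org',.03),('blue',.038)):
        for ct in cv2.findContours(m[k],cv2.RETR_EXTERNAL,cv2.CHAIN_APPROX_NONE)[0]:
            if cv2.contourArea(ct)<60: continue
            M=cv2.moments(ct);u,v=M['m10']/M['m00'],M['m01']/M['m00']
            r=cv2.minAreaRect(ct)
            print(n,k,round(u),round(v),cv2.contourArea(ct),onz(s,u,v,z).round(4), [onz(s,*b,z)[:2].round(3).tolist() for b in cv2.boxPoints(r)])
E
```

```text
wrist org 491 271 196.5 [ 0.7445 -0.112   0.03  ] [[0.733, -0.118], [0.737, -0.099], [0.755, -0.106], [0.751, -0.125]]
wrist org 385 214 502.5 [ 0.6167 -0.0423  0.03  ] [[0.6, -0.051], [0.607, -0.025], [0.633, -0.034], [0.626, -0.06]]
wrist org 225 21 1364.0 [0.4509 0.1562 0.03  ] [[0.423, 0.149], [0.445, 0.181], [0.477, 0.164], [0.456, 0.132]]
wrist blue 321 259 768.0 [ 0.5453 -0.0939  0.038 ] [[0.526, -0.109], [0.538, -0.07], [0.565, -0.08], [0.553, -0.119]]
wrist blue 530 152 1763.5 [0.7647 0.028  0.038 ] [[0.732, 0.022], [0.769, 0.06], [0.797, 0.034], [0.76, -0.005]]
side org 463 245 82.5 [ 0.7441 -0.126   0.03  ] [[0.74, -0.115], [0.759, -0.121], [0.749, -0.138], [0.731, -0.132]]
side org 374 226 116.0 [ 0.6194 -0.0477  0.03  ] [[0.604, -0.054], [0.613, -0.03], [0.636, -0.037], [0.627, -0.061]]
side org 260 169 175.5 [0.454  0.1611 0.03  ] [[0.43, 0.155], [0.44, 0.193], [0.477, 0.169], [0.466, 0.132]]
side blue 342 253 334.5 [ 0.5472 -0.0943  0.038 ] [[0.539, -0.07], [0.567, -0.078], [0.555, -0.116], [0.528, -0.108]]
side blue 434 182 332.5 [0.7668 0.0217 0.038 ] [[0.736, 0.016], [0.77, 0.059], [0.798, 0.029], [0.764, -0.012]]
scene org 358 311 101.0 [ 0.7544 -0.1279  0.03  ] [[0.744, -0.135], [0.746, -0.117], [0.765, -0.121], [0.762, -0.139]]
scene org 331 156 104.5 [0.4503 0.1551 0.03  ] [[0.427, 0.153], [0.447, 0.184], [0.473, 0.158], [0.454, 0.128]]
scene blue 417 260 452.0 [0.7708 0.0189 0.038 ] [[0.74, 0.014], [0.781, 0.058], [0.801, 0.024], [0.762, -0.017]]
scene blue 282 231 196.5 [ 0.5462 -0.0974  0.038 ] [[0.528, -0.11], [0.54, -0.071], [0.565, -0.084], [0.552, -0.122]]
```

View pics/crop_wrist.png

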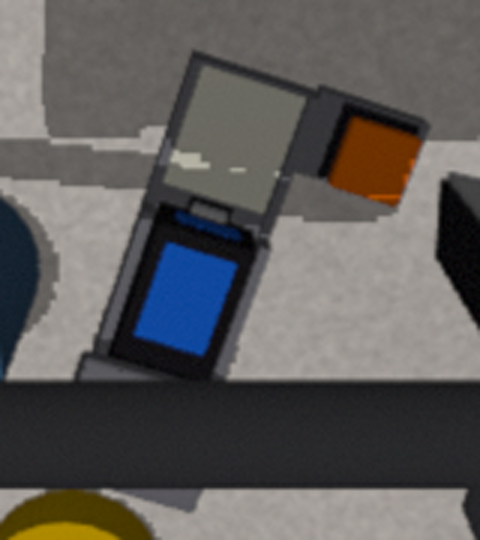

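View pics/crop_side.png

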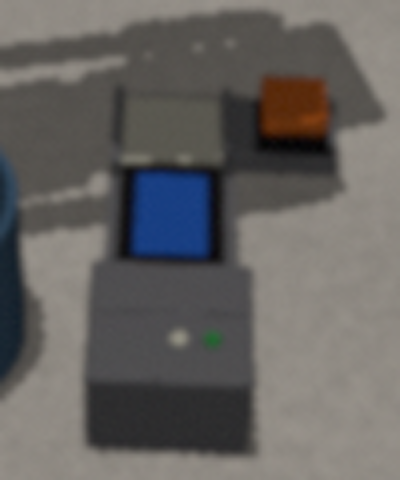

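The crop confirms it: the middle dock holds the small blue-labelled pack, with a white lane and an orange key to its right. Next I measure the lane floor corners and the dock angle.

```bash
python3 - <<'E'
from h import *
s=snap("wrist");p=s['pixels'].astype(int)
# lane floor: bright-ish, low-sat region seeded at lane centre
g=cv2.cvtColor(s['pixels'],cv2.COLOR_RGB2GRAY)
print(p[200,340],p[190,335],p[190,350])
ff=np.zeros((402,642),np.uint8);im=s['pixels'].copy()
cv2.floodFill(im,ff,(342,195),(255,0,255),(10,)*3,(10,)*3,cv2.FLOODFILL_FIXED_RANGE)
m=cv2.morphologyEx(ff[1:-1,1:-1],cv2.MORPH_CLOSE,np.ones((7,7)))
ct=max(cv2.findContours(m,0,1)[0],key=cv2.contourArea);b=cv2.boxPoints(cv2.minAreaRect(ct))
pts=np.array([onz(s,*q,.014)[:2] for q in b]);print(cv2.contourArea(ct),b.round(),pts.round(4),pts.mean(0),[np.linalg.norm(pts[i]-pts[i-1]).round(4) for i in range(4)])
for i in range(4):
    d=pts[i]-pts[i-1];print(np.degrees(np.arctan2(d[1],d[0])).round(1))
# edges by ct on metric plane
mm=masks(s)
for k,z in (('org',.03),('blue',.038)):
  for c in cv2.findContours(mm[k],0,1)[0]:
    if cv2.contourArea(c)<300: continue
    q=np.array([onz(s,*x[0],z)[:2]*1000 for x in c],np.float32)
    print(k,cv2.minAreaRect(q))
q=np.array([onz(s,*x[0],.014)[:2]*1000 for x in ct],np.float32);print('floor',cv2.minAreaRect(q))
E
```

```text
[106 104  97] [106 105  96] [107 106  98]
1333.0 [[314. 220.]
 [327. 181.]
 [360. 193.]
 [348. 231.]] [[ 0.537  -0.0549]
 [ 0.5521 -0.0084]
 [ 0.5911 -0.0217]
 [ 0.5771 -0.0689]] [ 0.56433323 -0.03845194] [np.float64(0.0424), np.float64(0.0488), np.float64(0.0412), np.float64(0.0493)]
160.7
72.0
-18.7
-106.6
org ((616.7313232421875, -42.54943084716797), (27.145511627197266, 26.687793731689453), 71.2506332397461)
org ((450.7102966308594, 156.5906982421875), (36.38536071777344, 36.23849868774414), 56.7158088684082)
blue ((545.1707153320312, -94.31047058105469), (40.642059326171875, 28.58112144470215), 71.27072143554688)
blue ((764.62109375, 27.528053283691406), (53.354713439941406, 37.82661437988281), 45.986602783203125)
floor ((564.5338134765625, -38.485965728759766), (48.988765716552734, 42.00388717651367), 71.32138061523438)
```

arm_command(plan=[-1.2,1.4,1,0,0,0,0.3,-1.2,1.4,1,0,0,0,0.58,-1.2,1.5,1,0,0,0,0.58,0,0,1,0,0,6.2,0.58,0,0,0,0,0,6.2,0.58,0,0,0,0,0,6.3,0.58,0,0,0,0,0,0,0.58,0,0,0,0,0,0,0.58])

```text
time: 1.35
tool_pos: [0.5933, -0.0364, 0.1337]
ee_rot: [-3.141, 0.0, 1.245]
wrist_force: [-0.1, -0.1, -0.1]
width: 0.0393
```

```bash
python3 - <<'E'
from h import *
s=snap("wrist");o=s['o'];print(o['tool_pos'],o['ee_rot'],o['width'],o['time'])
cv2.imwrite("pics/w1.png",s['pixels'][:,:,::-1])
mm=masks(s)
for k,z in (('org',.03),('blue',.038)):
  for c in cv2.findContours(mm[k],0,1)[0]:
    if cv2.contourArea(c)<200: continue
    q=np.array([onz(s,*x[0],z)[:2]*1000 for x in c],np.float32)
    print(k,cv2.boundingRect(c),cv2.minAreaRect(q))
s=snap("side");cv2.imwrite("pics/s1.png",s['pixels'][:,:,::-1])
E
```

```text
[ 0.59325391 -0.03644293  0.13369991] [-3.14095942e+00  1.18712790e-04  1.24549341e+00] 0.03932347617952094 1.35
org (485, 199, 20, 20) ((745.2888793945312, -113.5243148803711), (19.24367332458496, 18.879182815551758), 77.92086029052734)
org (337, 169, 28, 28) ((617.3377685546875, -42.89169692993164), (27.178955078125, 26.636301040649414), 71.9105224609375)
org (77, 5, 46, 53) ((448.71807861328125, 157.80458068847656), (36.32337951660156, 37.208133697509766), 56.749839782714844)
blue (285, 236, 28, 37) ((545.2483520507812, -94.48574829101562), (39.2549934387207, 27.524818420410156), 70.89006805419922)
blue (456, 18, 68, 78) ((765.360107421875, 26.856212615966797), (53.340816497802734, 37.61670684814453), 46.00597381591797)
```

View pics/w1.png

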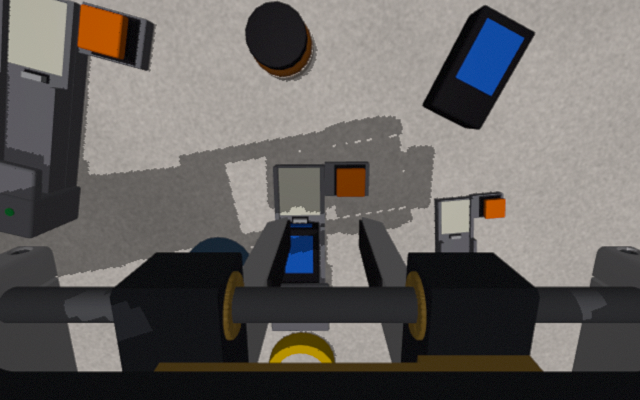

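View pics/s1.png

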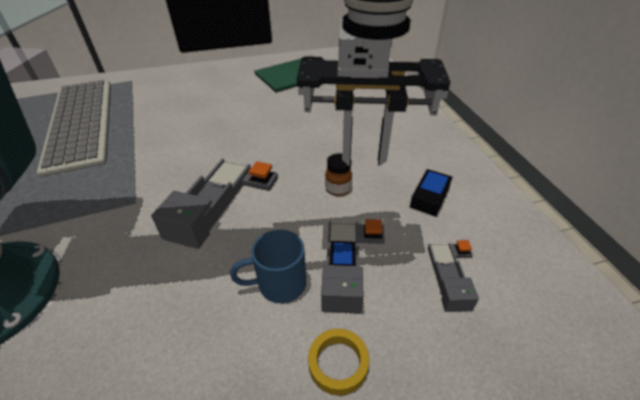

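arm_command(plan=[0,0,2.5,0,0,0,0.58,0,0,2.5,0,0,0,0.58,0,0,2.0,0,0,0,0.58,0,0,1.0,0,0,0,0.58,0,0,0,0,0,0,0.58])

```text
time: 2.08
tool_pos: [0.5926, -0.0359, 0.0537]
ee_rot: [-3.14, 0.0, 1.245]
wrist_force: [-0.6, -0.3, -0.1]
width: 0.0393
```

```bash
python3 - <<'E'
from h import *
a=[]
for n,(x0,y0,x1,y1) in {"wrist":(240,120,400,300),"side":(300,150,420,270),"scene":(240,150,380,290)}.items():
    s=snap(n); 
    a.append(cv2.resize(s['pixels'][y0:y1,x0:x1],(400,int(400*(y1-y0)/(x1-x0))),interpolation=cv2.INTER_CUBIC))
    o=s['o'];R=Ro.from_euler('xyz',o['ee_rot']).as_matrix()
    for nm,q in (('key tip',[0,26,8]),('lane tip',[0,-26,8])): print(n,nm,proj(s,o['tool_pos']+R@(np.array(q)/1000)).round())
print(o['tool_pos'])
for i,x in enumerate(a): cv2.imwrite(f"pics/d{i}.png",x[:,:,::-1])
E
```

```text
wrist key tip [363. 213.]
wrist lane tip [288. 213.]
side key tip [374. 218.]
side lane tip [343. 217.]
scene key tip [329. 232.]
scene lane tip [316. 214.]
[ 0.5937033  -0.03608595  0.05529567]
```

View pics/d1.png

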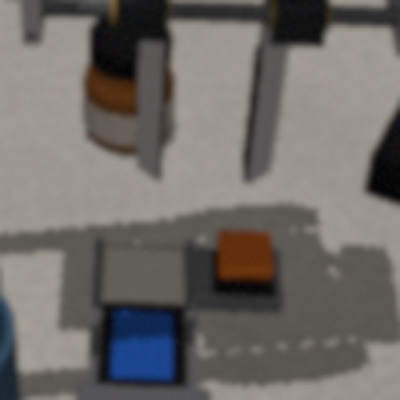

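View pics/d2.png

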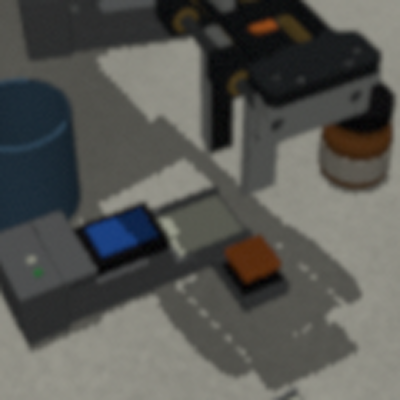

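View pics/d0.png

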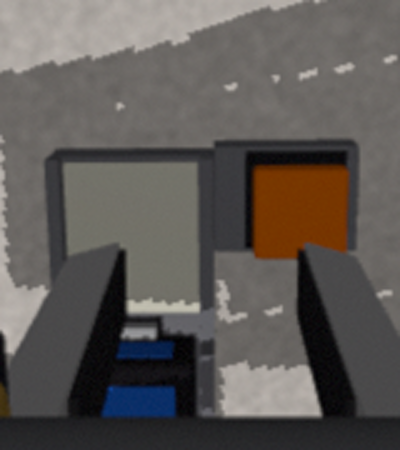

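```bash
python3 - <<'E'
from h import *
S={n:snap(n) for n in("side","scene","wrist")}
o=S['side']['o'];R=Ro.from_euler('xyz',o['ee_rot']).as_matrix();print(o['tool_pos'],o['time'])
def tri(a):
    A=np.zeros((3,3));b=np.zeros(3)
    for n,u,v in a:
        c,d=ray(S[n],u,v);d/=np.linalg.norm(d);P=np.eye(3)-np.outer(d,d);A+=P;b+=P@c
    return np.linalg.solve(A,b)
for nm,a in {'key':[("side",376,204),("scene",329.5,215.5)],'lane':[("side",345.5,203.5),("scene",316,202)]}.items():
    p=tri(a);print(nm,p.round(4),'tool',(R.T@(p-o['tool_pos'])*1000).round(1),[proj(S[n],p).round(1) for n in S])
i=S['side']['pixels'];cv2.imwrite("pics/e1.png",cv2.resize(i[120:240,320:410],None,fx=6,fy=6,interpolation=cv2.INTER_CUBIC)[:,:,::-1][:600])
for n,q in (('side',None),('scene',None)):
  for z in (0,.014,): pass
E
```

```text
[ 0.59389069 -0.03610662  0.05559472] 2.225
key [ 0.6168 -0.046   0.0864] tool [ -2.   24.9 -30.8] [array([375.4, 202.3]), array([328.8, 217. ]), array([368.5, 236.4])]
lane [ 0.5712 -0.0308  0.0824] tool [ -2.2 -23.2 -26.9] [array([345.4, 203.1]), array([315.8, 202.4]), array([286.5, 234.3])]
```

View pics/e1.png

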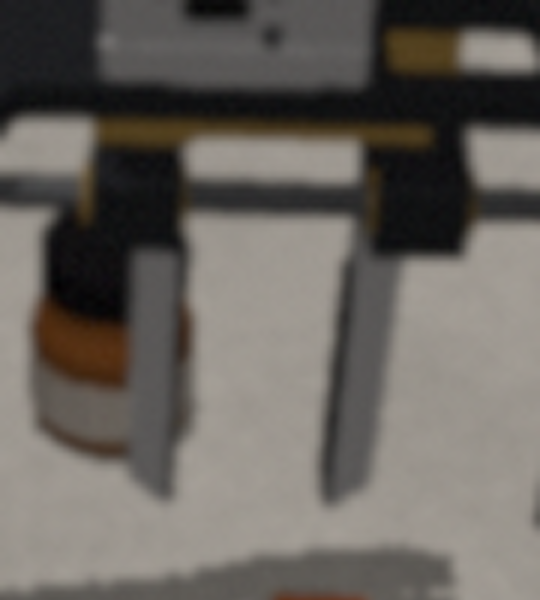

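```bash
python3 - <<'E'
from h import *
s=snap("side");
for pos,yaw,w in (([.5494,0,.1731],1.5709,.094),([.5933,-.0364,.1337],1.2455,.0393),([.5935,-.036,.0553],1.2455,.0393)):
    R=Ro.from_euler('xyz',[np.pi,0,yaw]).as_matrix()
    for sg in(-1,1):
        print(pos,[ (d,proj(s,np.array(pos)+R@np.array([0,sg*(w/2+.006),d])).round().tolist()) for d in (.008,-.028)])
E
```

```text
[0.5494, 0, 0.1731] [(0.008, [293.0, 159.0]), (-0.028, [291.0, 138.0])]
[0.5494, 0, 0.1731] [(0.008, [360.0, 147.0]), (-0.028, [362.0, 127.0])]
[0.5933, -0.0364, 0.1337] [(0.008, [344.0, 182.0]), (-0.028, [345.0, 163.0])]
[0.5933, -0.0364, 0.1337] [(0.008, [378.0, 183.0]), (-0.028, [380.0, 165.0])]
[0.5935, -0.036, 0.0553] [(0.008, [343.0, 217.0]), (-0.028, [344.0, 202.0])]
[0.5935, -0.036, 0.0553] [(0.008, [373.0, 218.0]), (-0.028, [375.0, 203.0])]
```

arm_command(plan=[0,0,0.6,0,0,0,0.58,0,0,0.6,0,0,0,0.58,0,0,0,0,0,0,0.58,0,0,0,0,0,0,0.58])

```text
time: 2.92
tool_pos: [0.5929, -0.036, 0.0421]
ee_rot: [-3.141, 0.0, 1.244]
wrist_force: [-0.5, 0.4, -0.4]
width: 0.0398
```

arm_command(plan=[0,0,0.4,0,0,0,0.58,0,0,0,0,0,0,0.58])

```text
time: 3.18
tool_pos: [0.5927, -0.036, 0.0379]
ee_rot: [-3.141, 0.0, 1.244]
wrist_force: [-0.0, -0.1, 0.2]
width: 0.0398
```

arm_command(plan=[0,0,0.3,0,0,0,0.58,0,0,0,0,0,0,0.58])

```text
time: 3.42
tool_pos: [0.5928, -0.036, 0.035]
ee_rot: [-3.141, 0.0, 1.244]
wrist_force: [0.2, 1.0, -0.1]
width: 0.0396
```

No contact force at the height the stated tip length predicts, which supports the pictures: the real tips are shorter. I'll look again.

```bash
cat > look.py <<'E'
from h import *
import sys
t=sys.argv[1];a=[]
for n,(x0,y0,x1,y1) in {"wrist":(240,120,400,280),"side":(310,160,410,260),"scene":(260,170,370,280)}.items():
    s=snap(n); a.append(cv2.resize(s['pixels'][y0:y1,x0:x1],(400,400),interpolation=cv2.INTER_CUBIC))
print(s['o']['tool_pos'],s['o']['wrist_force'],s['o']['time'])
cv2.imwrite(f"pics/{t}a.png",np.hstack(a[1:])[:,:,::-1]);cv2.imwrite(f"pics/{t}b.png",a[0][:,:,::-1])
E
python3 look.py f
```

```text
[ 0.59301148 -0.03601492  0.03525214] [-0.0089243   0.01484853  0.44594926] 3.525
```

View pics/fa.png

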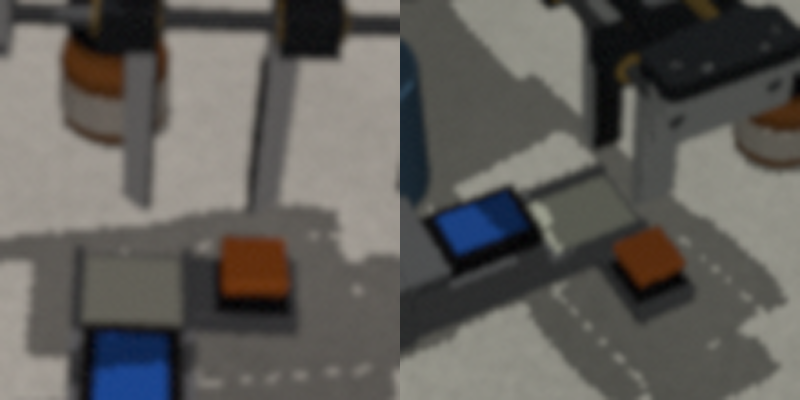

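View pics/fb.png

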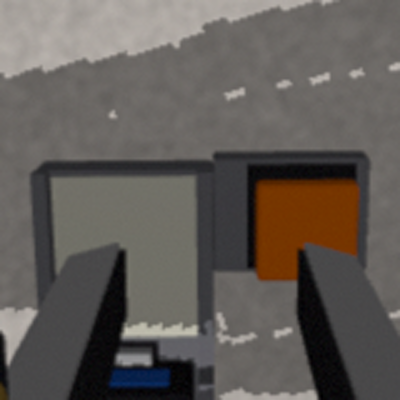

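arm_command(plan=[0,0,0.6,0,0,0,0.58,0,0,0.6,0,0,0,0.58,0,0,0.6,0,0,0,0.58,0,0,0,0,0,0,0.58])

```text
time: 4.08
tool_pos: [0.5923, -0.0359, 0.0162]
ee_rot: [-3.14, 0.0, 1.244]
wrist_force: [-0.5, 0.5, -0.3]
width: 0.0397
```

```bash
python3 look.py g
```

```text
[ 0.5929783  -0.03600167  0.01715794] [ 0.42421067 -0.5889528   0.78883431] 4.175
```

View pics/ga.png

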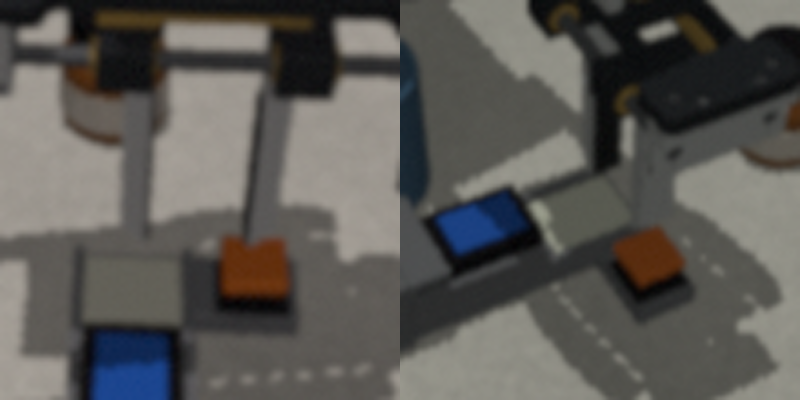

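View pics/gb.png

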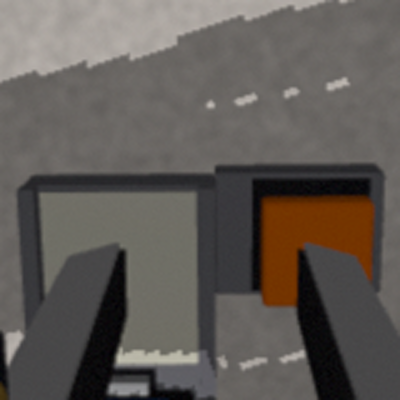

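arm_command(plan=[0,0,0.5,0,0,0,0.58,0,0,0.5,0,0,0,0.58,0,0,0,0,0,0,0.58])

```text
time: 4.6
tool_pos: [0.5924, -0.0359, 0.0065]
ee_rot: [-3.14, 0.0, 1.244]
wrist_force: [0.2, 0.5, -0.0]
width: 0.0399
```

```bash
python3 look.py i
```

```text
[ 0.59292437 -0.03597169  0.0071244 ] [0.00355901 0.34739777 0.19439073] 4.7
```

View pics/ia.png

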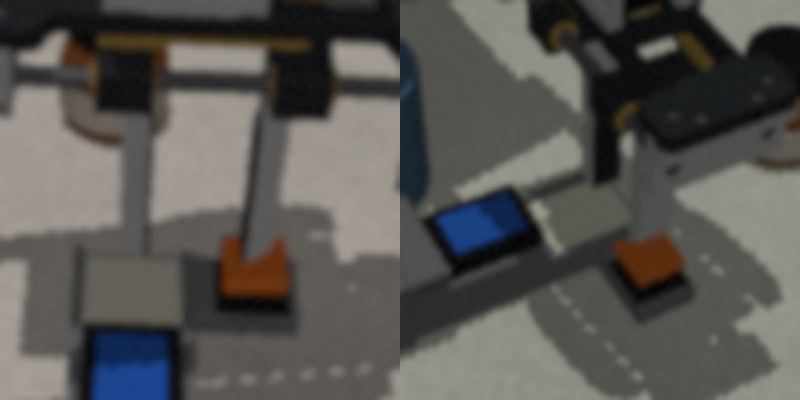

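View pics/ib.png

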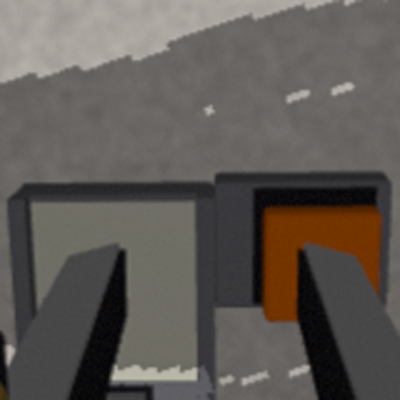

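```bash
python3 - <<'E'
from h import *
for n in("side","scene"):
    s=snap(n);hsv=cv2.cvtColor(s['pixels'],cv2.COLOR_RGB2HSV)
    m=cv2.inRange(hsv,(100,90,40),(115,190,200))
    for c in cv2.findContours(m,0,1)[0]:
        if cv2.contourArea(c)<500: continue
        x,y,w,h=cv2.boundingRect(c);print(n,(x,y,w,h),onz(s,x+w/2,y+h-1,0).round(3),'rim R',onz(s,x+w,y+12,.085).round(3))
    i=s['pixels'];cv2.imwrite(f"pics/m_{n}.png",cv2.resize(i[100:340,180:440],(780,720))[:590,:,::-1])
E
```

```text
side (231, 231, 74, 71) [ 0.421 -0.123  0.   ] rim R [ 0.489 -0.097  0.085]
scene (226, 178, 41, 52) [ 0.464 -0.121  0.   ] rim R [ 0.481 -0.072  0.085]
```

View pics/m_side.png

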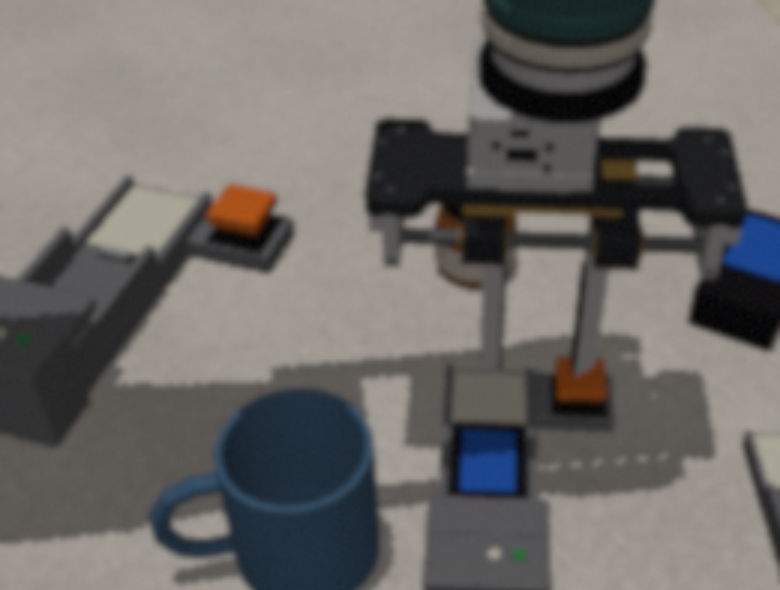

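View pics/m_scene.png

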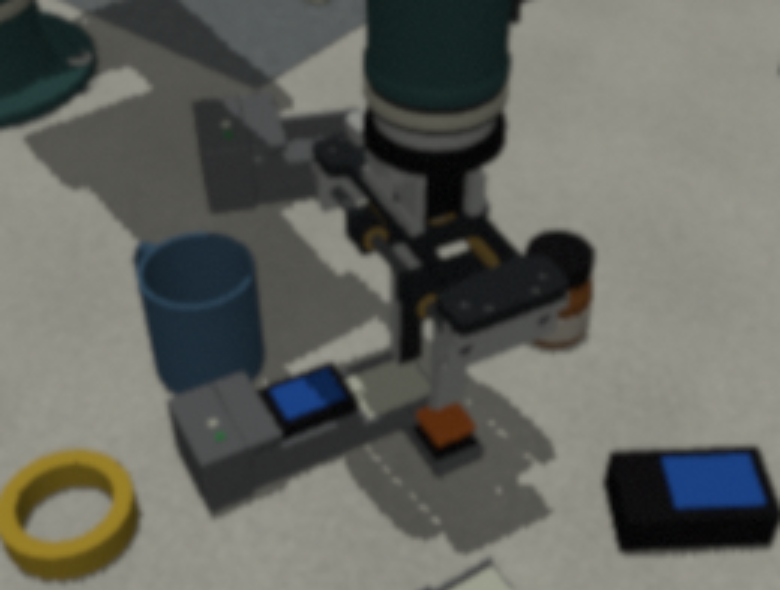

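Mug, jar and tape are clear of the gripper body. The key finger is a few mm above the key in both views. I go on in small steps and watch the force.

arm_command(plan=[0,0,0.3,0,0,0,0.58,0,0,0,0,0,0,0.58])

```text
time: 5.1
tool_pos: [0.5928, -0.036, 0.0039]
ee_rot: [-3.141, 0.0, 1.244]
wrist_force: [-0.3, 0.0, -0.3]
width: 0.0392
```

arm_command(plan=[0,0,0.2,0,0,0,0.58,0,0,0,0,0,0,0.58])

```text
time: 5.35
tool_pos: [0.5928, -0.036, 0.002]
ee_rot: [-3.141, 0.0, 1.244]
wrist_force: [0.2, 0.1, 0.2]
width: 0.0393
```

arm_command(plan=[0,0,0.2,0,0,0,0.58,0,0,0,0,0,0,0.58])

```text
time: 5.6
tool_pos: [0.5929, -0.036, 0.0001]
ee_rot: [-3.141, 0.0, 1.244]
wrist_force: [0.8, -0.2, -0.7]
width: 0.0397
```

```bash
python3 look.py j
```

```text
[ 5.93001399e-01 -3.60018498e-02  2.43002761e-04] [ 1.03571877 -0.68810944 -0.39221626] 5.7
```

View pics/ja.png

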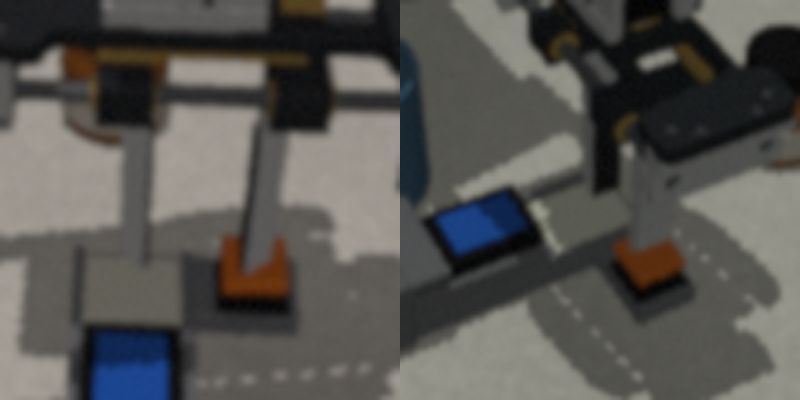

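View pics/jb.png

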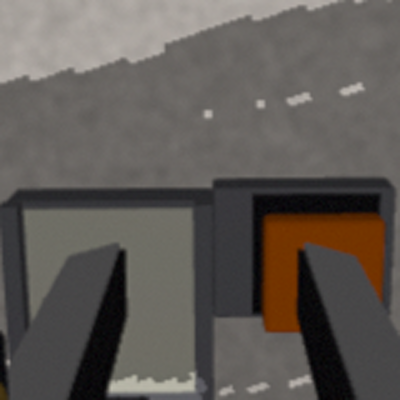

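arm_command(plan=[0,0,0.2,0,0,0,0.58,0,0,0,0,0,0,0.58])

```text
time: 6.0
tool_pos: [0.5934, -0.0361, -0.0011]
ee_rot: [3.141, -0.0, 1.244]
wrist_force: [0.1, 0.2, 2.6]
width: 0.0395
```

arm_command(plan=[0,0,0.2,0,0,0,0.58,0,0,0,0,0,0,0.58])

```text
time: 6.25
tool_pos: [0.5934, -0.0361, -0.0028]
ee_rot: [3.141, -0.0, 1.244]
wrist_force: [-1.6, -0.5, 4.3]
width: 0.0391
```

arm_command(plan=[0,0,0.2,0,0,0,0.58,0,0,0,0,0,0,0.58])

```text
time: 6.5
tool_pos: [0.5934, -0.0361, -0.0048]
ee_rot: [3.141, -0.0, 1.244]
wrist_force: [-0.9, -0.2, 4.8]
width: 0.0396
```

arm_command(plan=[0,0,0.2,0,0,0,0.58,0,0,0,0,0,0,0.58])

```text
time: 6.75
tool_pos: [0.5939, -0.0351, -0.0067]
ee_rot: [3.14, -0.002, 1.244]
wrist_force: [-0.5, 2.7, 5.0]
width: 0.0395
```

```bash
python3 look.py k
```

```text
[ 0.59388019 -0.03505544 -0.00673738] [0.74055258 2.2027435  5.05542212] 6.85
```

View pics/ka.png

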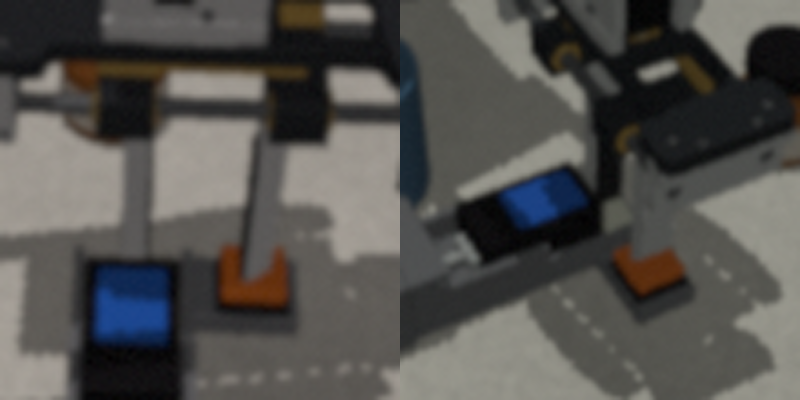

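View pics/kb.png

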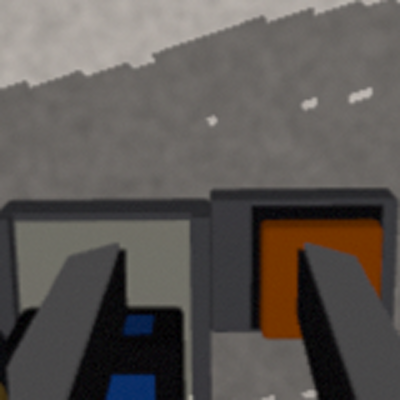

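The pack has sprung out and rests on the lane finger with about 2.5 N along the lane. I press slightly deeper so the key has margin over the 5 mm limit.

arm_command(plan=[0,0,0.13,0,0,0,0.58,0,0,0,0,0,0,0.58,0,0,0,0,0,0,0.58])

```text
time: 7.28
tool_pos: [0.5939, -0.0351, -0.0077]
ee_rot: [3.14, -0.002, 1.244]
wrist_force: [-0.7, 3.1, 7.2]
width: 0.0395
```

```bash
python3 look.py l; python3 - <<'E'
from h import *
F=[]
for i in range(5):
    s=snap("side"); F.append(s['o']['wrist_force'])
print(np.mean(F,0),s['o']['tool_pos'])
m=masks(s)
d=np.array([.32,.947])
for k,z in (('blue',.038),('org',.023)):
  for c in cv2.findContours(m[k],0,1)[0]:
    x,y,w,h=cv2.boundingRect(c)
    if cv2.contourArea(c)>60 and 320<x<400: M=cv2.moments(c);p=onz(s,M['m10']/M['m00'],M['m01']/M['m00'],z);q=np.array([onz(s,*x[0],z)[:2]*1000 for x in c],np.float32);print(k,p.round(4),'shift of label',((p[:2]-[.5462,-.0944])@d*1000).round(1),cv2.minAreaRect(q))
E
```

```text
[ 0.59391494 -0.0350644  -0.00773294] [-1.46554981  4.19596891  7.32336165] 7.375
[-0.39786475  3.36822531  7.23179045] [ 0.59388614 -0.03506465 -0.00777336]
blue [ 0.5561 -0.0638  0.038 ] shift of label 32.2 ((557.5507202148438, -63.161773681640625), (27.91266441345215, 27.937788009643555), 73.42472839355469)
org [ 0.6162 -0.0513  0.023 ] shift of label 63.2 ((618.1271362304688, -47.10457229614258), (27.350282669067383, 24.168352127075195), 69.87165069580078)
```

View pics/la.png

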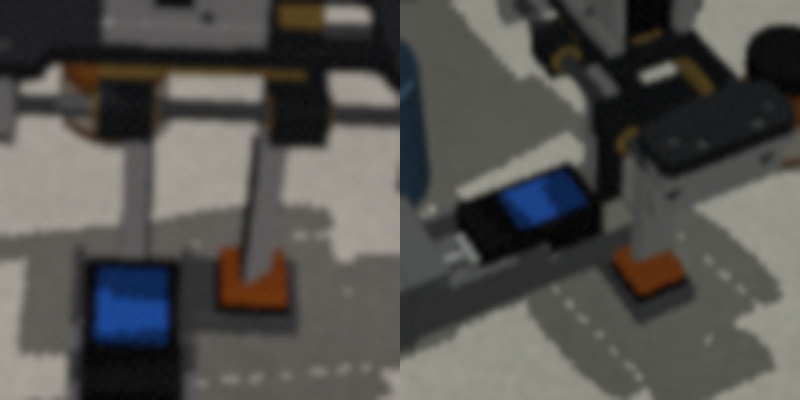

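```bash
python3 -c "
from h import *
print(close_job())"
```

```text
the job is handed in; nothing more can be done
None
```

The job is handed in with the key held down and the pack stopped against the lane finger. `close_job()` gives no verdict, so I only have my own checks.

**What I did:** I picked the middle-sized dock with the small pack and set the fingers 52 mm apart across the lane and the key. I then lowered in small force-checked steps. The key finger pressed the key down and released the pack, which stopped against the finger standing in the lane.

**Last checks:**
- **Key:** about 7 N upward at the wrist, against 6.2 N stated for fully down. The tool travelled about 7 mm below first contact, so the key is at or near its full 8 mm.
- **Pack position:** about 32 to 37 mm out of home. The 32 mm is the measured label shift, which is rough because the label was not equally visible before and after. The 37 mm is from the finger geometry.
- **Pack attitude:** it looks flat in the side and scene pictures, and the views before and after the final press match. I did not measure tilt or speed in numbers.
- **Push on the finger:** about 3 N along the lane, against the required 0.3 N.
- **Bystanders:** nothing touched the mug, tape or jar as far as I could see. I did not re-measure their positions at the end.

**Disagreements:**
- **Fingertip length:** the fingertips are stated to stand 8 mm ahead of the TCP. The pictures and the contact height (TCP at about z = -0.0005 m with the key top at 0.030 m) put them about 30 mm behind it. I went by the pictures and the contact force.
- **Lane position:** two estimates of the lane-stop point differed by about 4 mm along the lane, and I used a point between them.

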